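Charge the dipping tank and hold the candle frame ready above it

ROBOT

A 6-joint arm with a two-finger parallel gripper is mounted at the origin on the work surface. World frame = base frame: x ahead of the robot, y to its left, z up, the work surface at z = 0. Lengths are in m, angles in rad, forces in N, time in s.
With the tool pointing down it reaches from about 0.3 to 0.775 m from the base axis. Payload 14.6 kg.
Tool frame: the origin (TCP) lies midway between the tips of the shut fingers; the grasp point (between the pads) lies 19 mm behind it (ctrl.tcp_to_grasp is the distance from the TCP to the grasp point, in m); x points along the fingers, y is the direction in which the jaws open and shut, and the axes are right-handed (so a half turn about x gives the same grasp; the last joint's range is limited). The gripper opens to 94 mm and grips with 3 to 60 N. Pads are 16 mm wide; open, the fingers measure 119 mm over their backs; the gripper's body (75 mm by 177 mm) begins 78 mm behind the grasp point.
Start: joints at [-0.067, 0.3, 1.521, -0, 1.321, -0.067], TCP at [0.55, -0, 0.205] pointing down, gripper open.
Joint ranges: [-3.03, 3.03], [-0.79, 2.21], [0.23, 2.52], [-1.04, 4.18], [0, 3.07], [-2.55, 2.55]. Speed limits (rad/s): [2.22, 2.22, 2.57, 3.14, 3.14, 3.14].

INTERFACE

Orientations are given as [roll, pitch, yaw] about the fixed x, y, z axes, in that order (R = Rz(yaw) Ry(pitch) Rx(roll)).
In Python, from station import ctrl gives the robot as it stands.
- The arm moves only by the tool jog_arm, never from a script. Its argument "rows" is one flat list of numbers, 7 for each row, row after row: the shift along the world's x, y, z in m, then the turn, a rotation vector about the world's x, y, z in degrees, then the closure, from 0 (fully open) to 1 (shut). A call has 1 to 8 rows; each row shifts and turns the commanded pose from where the row before left it; what a row does not reach is not made up. A row lasts 1/12 s, in which the tool goes at most 41.7 mm and 7.16 degrees, less where a joint would pass 70% of its speed; a pose out of reach is approached as far as the arm can. A call with a gripper value outside its range is refused whole. The fingers move at their own pace and stop on an object; "squeeze" is the grip in N (left out, the last holds). Time passes only in rows, so rows that do not move let the fingers close. It gives the time, the measured TCP pose, the force and the opening at its end, in the units of the state.
- ctrl.get_obs(): the state, without advancing time (a new reading comes with each control period).
- ctrl.camera(name): name is "scene" or "side" or "wrist"; returns (picture, depth): 384x512x3 uint8, red, green, blue; 384x512 float32, m along the optical axis (not along the pixel's ray), 0 where there is no reading.
- ctrl.camera_model(name): a dict with "K" (3x3 intrinsics, pixels), "extrinsics" (4x4, takes a point from camera to world coordinates). Camera axes: x right, y down, z forward; pixel columns grow to the right and rows downward; lengths in m; the calibration is good to about 2 mm. A picture is of the moment at which its call begins: read the wrist's pose just before it. camera_model takes no time and is no camera call; for the wrist camera it gives the pose at the moment of the call.
- ctrl.hand_in(): hands the job in, once; it reports no verdict.
The state is a dict: "time_s": time; "qpos": joint angles; "joint_vel": joint speeds; "tau": joint torques, N m; "ee_pos": TCP position; "eef_rot": TCP orientation; "force": force on the tool from outside, world axes, zero at the start; "moment": the same for the moment, N m; "grip_width": finger opening in m.
Only numpy, scipy, OpenCV 4.12 (cv2) and the standard library are available. Lean on these libraries where they do the work, as an engineer would, in place of code of your own. Each camera call takes 0.05 s, during which the arm holds its last target.

TASK

Get the tank ready for candle dipping: tip up the hinged tray, which has a wooden tongue to lift it by, so that all four wax blocks slide into the tank, and lower the tray again. Then lift the dipping frame with its four hanging candles off the drying rack by its handle block, carry it over the bottles without knocking over or shoving aside the bottles, the pillar candle or the vase, and stop with it hovering upright and centred over the tank, its bar along the tank's long side, the candle tips about 15 mm above the rim and not touching the tank. Finish like that, still holding the frame motionless in the gripper: do not put it down or let go.

Things in the scene. Friction and masses are not known exactly. Their poses are not given: they have to be found in the camera images.
- tank_mouth (a point): centre of the open mouth, at rim height, of the bare steel dipping tank: an open-topped box 190 x 110 mm outside, 180 x 100 inside, walls 5, 90 high, standing fixed on the table. z up, y along the tank's long side; the charging tray is hinged on its -y end. The rim is 90 mm above the table.
- tray_hinge (a point): middle of the hinge line of the charging tray, at the -y end of the tank mouth (90 mm from tank_mouth along the tank's -y, 6 mm above the rim). Axes are the tank's; the hinge line runs along x. Fixed to the tank.
- tray (a joint): angle (rad) of the charging tray: 0 = level on its post; grows as the outer end swings up towards the tank; stop at 1.35. Aluminium, 117 long x 96 wide, 32 high walls, open at the hinge. It swings freely: about 3 N at the tongue lifts it, and it sinks back if let go. The blocks slide out when it is steep, all of them by 1.2.
- tray_grip (a point): grip point of the tray's wooden tongue, which sticks out 54 mm from its outer end wall: 16 mm thick along the tank's x (pinch it across this), 20 high. The point is on its centre line, 36 mm from the wall, 151 mm from the hinge line, level with the hinge at angle 0; free space around and 96 mm below. Its axes swing with the tray.
- frame_handle (a point): centre of the dipping frame's wooden handle block, 18 mm thick (x) x 50 wide (y) x 50 high, that stands on the middle of the bar. From this point: block top +25, bar top -25, bar underside -39, tips of the hanging candles -109 (mm, z up). y runs along the bar. At the start the frame hangs in the drying rack and this point is 134 mm above the table.
- frame: the whole dipping frame, 0.13 to 0.22 kg: wooden bar 168 long (y) x 16 x 14 high with a handle block on top and four white candles 16 mm thick, 70 long, hanging below it in a row (y = +-16, +-48). Its bar ends lie loose in two forks of the drying rack, 10 high: lift straight up. Origin below the handle, at the height of the candle tips.
- tank: the dipping tank with tray and its support; origin on the table below the centre of the mouth; same axes as tank_mouth.
- chunk0_center (a point): centre of one of four loose white wax blocks, 28 x 24 x 20 mm, 16 g, lying in the charging tray at the start
- chunk1_center (a point): centre of one of four loose white wax blocks, 28 x 24 x 20 mm, 16 g, lying in the charging tray at the start
- chunk2_center (a point): centre of one of four loose white wax blocks, 28 x 24 x 20 mm, 16 g, lying in the charging tray at the start
- chunk3_center (a point): centre of one of four loose white wax blocks, 28 x 24 x 20 mm, 16 g, lying in the charging tray at the start
- bottle0: bystander: small glass scent bottle, 38 mm across, 120 tall, loose, standing between tank and drying rack; origin at the centre of its underside
- bottle1: bystander: small glass scent bottle, 36 mm across, 110 tall, loose, standing between tank and drying rack; origin at the centre of its underside
- bottle2: bystander: small glass scent bottle, 38 mm across, 125 tall, loose, standing between tank and drying rack; origin at the centre of its underside
- bottle3: bystander: small glass scent bottle, 32 mm across, 100 tall, loose, standing between tank and drying rack; origin at the centre of its underside
- pillar: bystander: loose white pillar candle, 70 mm across, 120 high, beyond the bottles; origin at the centre of its underside
- vase: bystander: loose clear cylinder vase, 96 mm across, 170 high, on the left, beyond the drying rack; origin at the centre of its underside
Things that resemble listed ones, but are neither listed nor needed, are in the scene too. Leave any green or yellow look-alike of the part that bears chunk2_center alone. There is more than one size of the frame; the job needs the larger.

How it is judged:
On the way, in this order (a step that is already met when the one before it is completed fails the run):
1. all four wax blocks lie in the tank (x of chunk0_center in the frame of tank_mouth between -0.05 and 0.05 m and y of chunk0_center in the frame of tank_mouth between -0.09 and 0.09 m and z of each of chunk0_center, chunk1_center, chunk2_center, chunk3_center in the frame of tank_mouth below -0.01 m and x of chunk1_center in the frame of tank_mouth between -0.05 and 0.05 m and y of chunk1_center in the frame of tank_mouth between -0.09 and 0.09 m and x of chunk2_center in the frame of tank_mouth between -0.05 and 0.05 m and y of chunk2_center in the frame of tank_mouth between -0.09 and 0.09 m and x of chunk3_center in the frame of tank_mouth between -0.05 and 0.05 m and y of chunk3_center in the frame of tank_mouth between -0.09 and 0.09 m), for 0.2 s.
2. the emptied tray is lowered again (value of joint tray below 0.15 rad), for 0.2 s.
At the end, for the whole second after the job is handed in: Gripper holds the frame still, tilt under 0.12 rad, handle within 18 mm of the mouth centre (horizontal), bar within 0.15 rad of the tank's long side, tips 4 to 30 mm above the rim, not touching tank or tray; all four blocks in the tank below the rim; tray down (under 0.15 rad) (all of step 1 and z of frame_handle in the frame of tank_mouth between 0.113 and 0.139 m and horizontal distance between frame_handle and tank_mouth below 0.018 m and angle between the y axis of frame_handle and the y axis of tank_mouth, either way round below 0.15 rad and angle between frame_handle's own z axis and vertical below 0.12 rad and contact force between frame and the fingers above 1 N and contact force between frame and tank below 0.1 N and linear speed of frame below 0.02 m/s and value of joint tray below 0.15 rad); the arm keeps its last pose, push and grip.
It fails at once if a bottle, the pillar candle or the vase is knocked over or shifted by more than 30 mm (distance of any of bottle0, bottle1, bottle2, bottle3, pillar, vase from where it was at the start of the episode above 0.03 m or angle between any of bottle0, bottle1, bottle2, bottle3, pillar, vase's own z axis and vertical above 0.5 rad).
It also fails if it takes over 72 s, if anything falls off the work surface, if the arm or the gripper's body presses on something with over 40 N, if the wrist force passes 120 N, or if a joint passes its speed limit or range.

## Working session

There is one attempt and no reset: what is moved stays moved. The work goes in short steps, Python scripts to look and compute and a tool call to move; the robot and the scene stay as the last step left them, time stands still between calls to the robot, and variables do not carry over. Pictures are saved under pics/ and viewed, and the job is handed in when it is done.

Besides the shell and the picture viewer there is one more tool, called after "Request:" by a JSON object that holds its "fn" and its "kwargs". jog_arm: Moves the arm, as the interface text tells. Its arguments: {"type":"object","properties":{"rows":{"type":"array"},"squeeze":{"type":"number"}},"required":["rows"]}

```bash
ls; mkdir -p pics
python3 - <<'E'
from station import ctrl
import cv2,numpy as np
for n in ("scene","side","wrist"):
    m=ctrl.camera_model(n)
    p,d=ctrl.camera(n)
    cv2.imwrite(f"pics/{n}0.png",p[:,:,::-1]); np.savez(f"pics/{n}0.npz",p=p,d=d,K=m["K"],T=m["extrinsics"])
    print(n,np.round(m["K"],1).tolist(),np.round(m["extrinsics"],3).tolist())
print(ctrl.get_obs())
E
```

```text
pics
scene [[414.9, 0.0, 253.6], [0.0, 414.9, 187.2], [0.0, 0.0, 1.0]] [[-0.144, 0.707, -0.693, 1.324], [0.99, 0.101, -0.103, 0.222], [-0.003, -0.7, -0.714, 0.914], [0.0, 0.0, 0.0, 1.0]]
side [[385.6, 0.0, 250.3], [0.0, 385.6, 188.4], [0.0, 0.0, 1.0]] [[0.823, -0.34, 0.456, 0.088], [-0.569, -0.496, 0.656, -0.563], [0.003, -0.799, -0.601, 0.697], [0.0, 0.0, 0.0, 1.0]]
wrist [[284.1, 0.0, 251.8], [0.0, 284.1, 187.7], [0.0, 0.0, 1.0]] [[1.0, -0.0, -0.001, 0.549], [-0.0, -0.973, -0.23, 0.066], [-0.001, 0.23, -0.973, 0.385], [0.0, 0.0, 0.0, 1.0]]
{'time_s': 0.15, 'qpos': array([-6.66166005e-02,  3.00338374e-01,  1.52142927e+00, -1.62457613e-05,
        1.32069375e+00, -6.65985632e-02]), 'joint_vel': array([-2.34010896e-04, -7.65673697e-04, -3.09648886e-04,  5.17756298e-05,
        3.90973175e-04, -1.21886345e-04]), 'tau': array([-2.50185103e-04, -5.31960297e+01, -3.52822959e+01,  7.07691838e-02,
        2.35654798e-02, -3.66386917e-05]), 'ee_pos': array([ 5.49804220e-01, -3.27153775e-06,  2.05023356e-01]), 'eef_rot': array([-1.61928243,  1.56992744,  3.09309254]), 'force': array([-0.40184179,  0.00271342,  0.44735559]), 'moment': array([-0.04678686, -0.01072448,  0.0561314 ]), 'grip_width': 0.09407589899227461}
```

View pics/scene0.png

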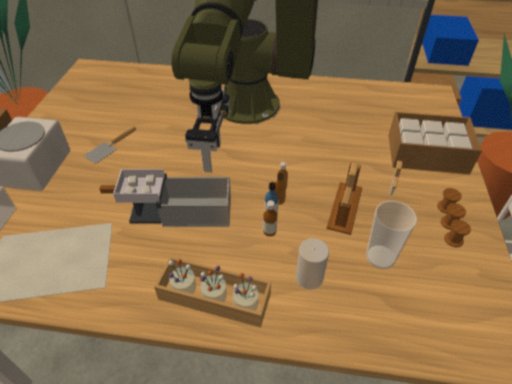

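View pics/side0.png

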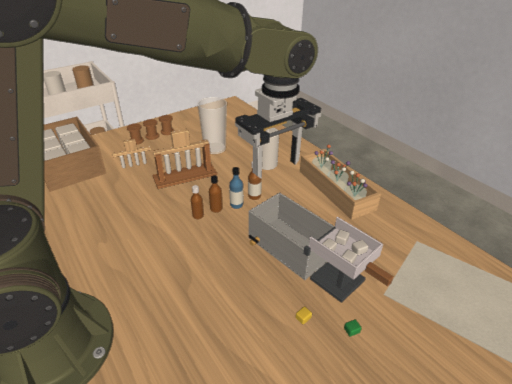

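View pics/wrist0.png

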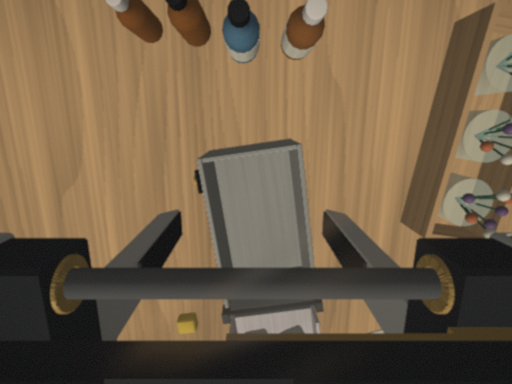

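Run:
```python
import cv2
s=cv2.imread("pics/scene0.png"); d=cv2.imread("pics/side0.png")
a=cv2.resize(s[140:300,90:290],(800,600)[:2] if 0 else (750,600),interpolation=cv2.INTER_CUBIC); cv2.imwrite("pics/c1.png",a)
a=cv2.resize(s[140:280,250:430],(770,600),interpolation=cv2.INTER_CUBIC); cv2.imwrite("pics/c2.png",a)
a=cv2.resize(d[90:240,100:300],(800,600),interpolation=cv2.INTER_CUBIC); cv2.imwrite("pics/c3.png",a)
a=cv2.resize(d[180:340,230:430],(750,600),interpolation=cv2.INTER_CUBIC); cv2.imwrite("pics/c4.png",a)
```

```text
(no output)
```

View pics/c1.png

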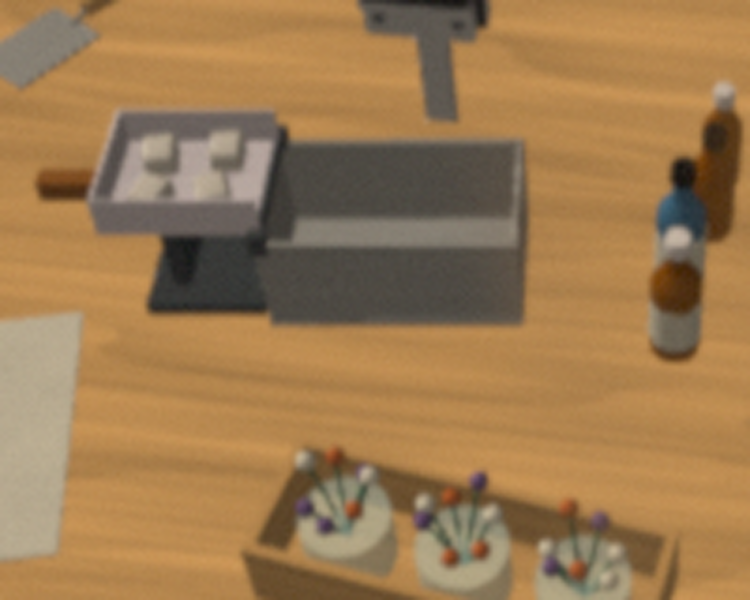

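View pics/c2.png

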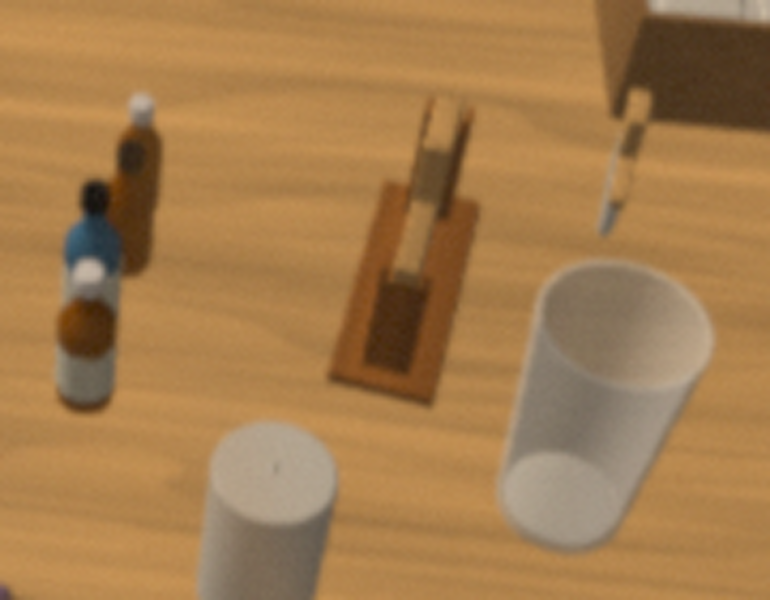

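View pics/c3.png

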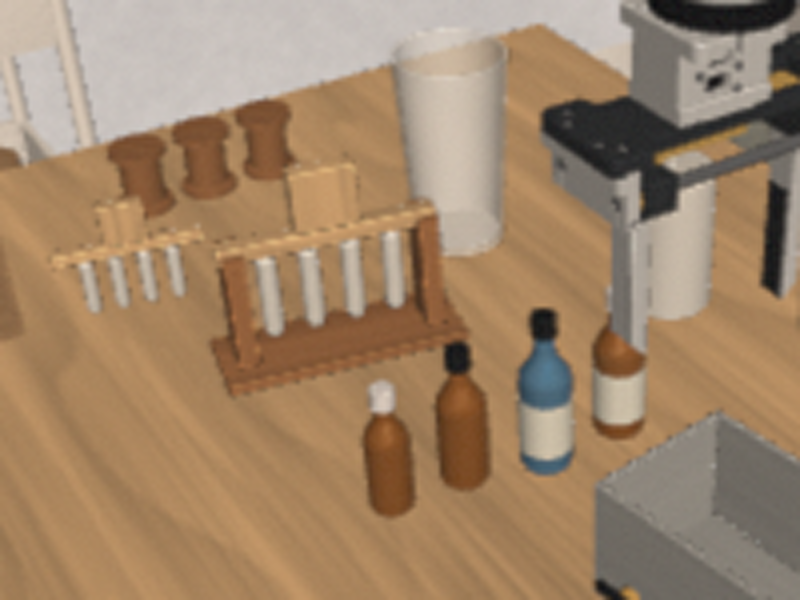

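View pics/c4.png

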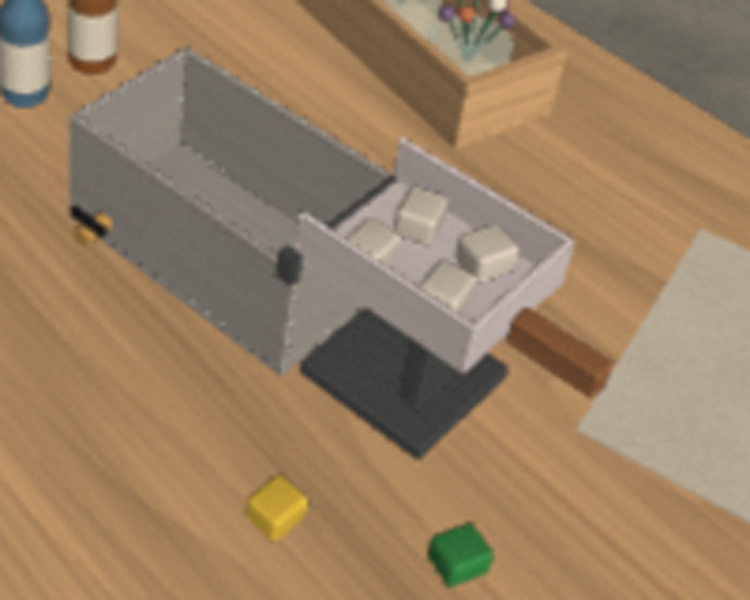

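```bash
cat > h.py <<'E'
import numpy as np,cv2
def cloud(f):
    z=np.load(f); d=z["d"];K=z["K"];T=z["T"]
    v,u=np.mgrid[:d.shape[0],:d.shape[1]]
    P=np.stack([(u-K[0,2])*d/K[0,0],(v-K[1,2])*d/K[1,1],d],-1)
    W=P@T[:3,:3].T+T[:3,3]; W[d==0]=np.nan
    return W,z["p"]
def proj(f,P):
    z=np.load(f);T=z["T"];q=(np.atleast_2d(P)-T[:3,3])@T[:3,:3]; q=q@z["K"].T
    return q[:,:2]/q[:,2:]
E
python3 - <<'E'
from h import *
# topdown: x 0.3..0.8 (rows), y -0.35..0.45 (cols) 1mm, colour
W0,H0=800,500
im=np.zeros((H0,W0,3),np.uint8); hz=np.full((H0,W0),-1.)
for f in ("scene","side","wrist"):
    W,p=cloud(f"pics/{f}0.npz")
    m=np.isfinite(W[...,0])&(W[...,2]<0.18)&(W[...,2]>0.02)
    X=W[m];c=p[m]
    r=((X[:,0]-.3)*1000).astype(int);q=((X[:,1]+.35)*1000).astype(int)
    ok=(r>=0)&(r<H0)&(q>=0)&(q<W0)
    for a,b,z,cc in zip(r[ok],q[ok],X[ok][:,2],c[ok]):
        if z>hz[a,b]:
            hz[a,b]=z; im[a,b]=cc[::-1]
im=cv2.dilate(im,np.ones((2,2)))
for k in range(0,800,100): cv2.putText(im,f"{(k-350)/1000:.2f}",(k,10),0,.35,(0,255,255)); cv2.line(im,(k,0),(k,499),(60,60,0))
for k in range(0,500,100): cv2.putText(im,f"{(k+300)/1000:.2f}",(0,k+10),0,.35,(0,255,255));cv2.line(im,(0,k),(799,k),(60,60,0))
cv2.imwrite("pics/top.png",im)
E
```

```text
(no output)
```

View pics/top.png

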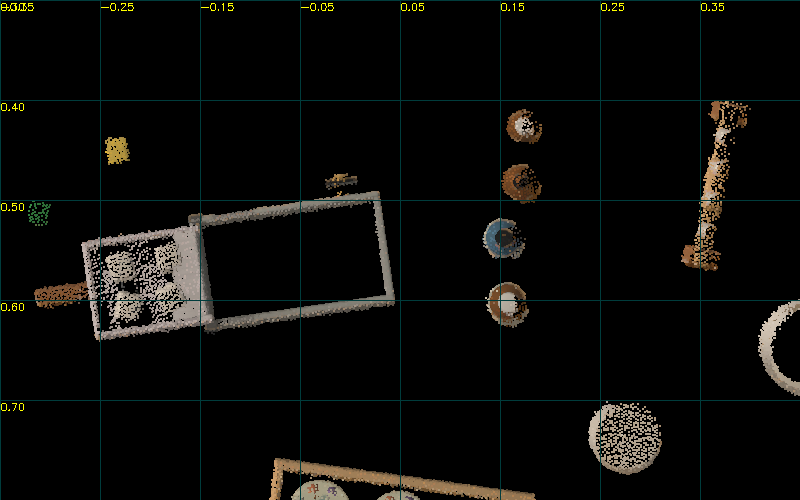

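Run:
```python
from h import *
C=[cloud(f"pics/{f}0.npz") for f in ("scene","side","wrist")]
for (W,p),n in zip(C,"abc"):
    X=W.reshape(-1,3); c=p.reshape(-1,3).astype(int)
    m=np.isfinite(X[:,0])&(abs(X[:,2]-.09)<.006)&(X[:,0]>.47)&(X[:,0]<.65)&(X[:,1]>-.135)&(X[:,1]<.07)
    Q=X[m]
    if len(Q)>30:
        r=cv2.minAreaRect((Q[:,:2]*1000).astype(np.float32)); print(n,"tank",len(Q),r,cv2.boxPoints(r).round(0).tolist(), np.median(Q[:,2]))
X=np.concatenate([w.reshape(-1,3) for w,_ in C]);c=np.concatenate([p.reshape(-1,3) for _,p in C]).astype(int)
ok=np.isfinite(X[:,0])
def rect(m,n):
    Q=X[m&ok]; r=cv2.minAreaRect((Q[:,:2]*1000).astype(np.float32)); print(n,len(Q),r,Q.min(0).round(3),Q.max(0).round(3),np.median(Q,0).round(3),np.percentile(Q[:,2],[5,50,95]).round(3))
x,y,z=X.T
rect((x>.56)&(x<.62)&(y<-.273)&(y>-.34)&(z>.04)&(z<.15),"tongue")
fr=(x>.38)&(x<.6)&(y>.32)&(y<.42)
rect(fr&(z>.115)&(z<.165),"handle")
rect(fr&(z>.152)&(z<.165),"handletop")
rect(fr&(z>.098)&(z<.115),"bar")
for i,(w,_) in enumerate(C):
    q=w.reshape(-1,3); m=np.isfinite(q[:,0])&(q[:,0]>.38)&(q[:,0]<.6)&(q[:,1]>.32)&(q[:,1]<.42)&(q[:,2]>.118)
    Q=q[m]
    if len(Q): print(i,len(Q),Q.mean(0),Q.min(0),Q.max(0))
for n,cx,cy in (("b0",.425,.175),("b1",.48,.17),("b2",.54,.155),("b3",.605,.155),("pillar",.735,.275),("vase",.645,.46)):
    m=(np.hypot(x-cx,y-cy)<(.07 if n=="vase" else .05 if n=="pillar" else .027))&(z>.02)
    rect(m,n)
```

```text
a tank 373 ((560.482666015625, -52.85509490966797), (115.49227905273438, 180.0412139892578), 8.378694534301758) [[490.0, 28.0], [516.0, -150.0], [631.0, -134.0], [604.0, 45.0]] 0.08835724965933645
b tank 492 ((559.5355224609375, -51.33685302734375), (113.01591491699219, 176.97621154785156), 8.221253395080566) [[491.0, 28.0], [516.0, -147.0], [628.0, -131.0], [603.0, 44.0]] 0.08904672700508975
c tank 1811 ((555.0325927734375, -35.52801513671875), (110.39340209960938, 143.8590850830078), 8.283621788024902) [[490.0, 28.0], [511.0, -115.0], [620.0, -99.0], [599.0, 44.0]] 0.09079277252082996
tongue 377 ((596.0021362304688, -293.6598815917969), (21.812297821044922, 42.91627502441406), 5.693686485290527) [ 0.584 -0.315  0.085] [ 0.607 -0.273  0.109] [ 0.592 -0.295  0.103] [0.09  0.103 0.107]
handle 446 ((485.1419982910156, 363.9870910644531), (22.600746154785156, 53.53629684448242), 78.61876678466797) [0.458 0.35  0.115] [0.513 0.378 0.162] [0.487 0.36  0.146] [0.118 0.146 0.16 ]
handletop 176 ((484.7021179199219, 365.17364501953125), (20.744422912597656, 51.65743637084961), 81.181861877441
[... 924 characters left out ...]
42.48356628417969, 37.83524703979492), 34.13743591308594) [0.519 0.132 0.02 ] [0.558 0.174 0.128] [0.539 0.147 0.086] [0.033 0.086 0.127]
b3 2503 ((604.2965698242188, 157.826171875), (43.13019943237305, 39.2016716003418), 32.58590316772461) [0.583 0.136 0.02 ] [0.626 0.178 0.124] [0.599 0.151 0.08 ] [0.029 0.08  0.121]
pillar 1657 ((738.0382080078125, 274.50201416015625), (71.9935073852539, 70.39920043945312), 86.99009704589844) [0.702 0.239 0.02 ] [0.773 0.31  0.13 ] [0.749 0.266 0.096] [0.028 0.096 0.121]
vase 3538 ((646.4013671875, 457.3970947265625), (97.40644836425781, 95.03499603271484), 29.485200881958008) [0.598 0.408 0.02 ] [0.696 0.507 0.173] [0.65  0.447 0.125] [0.036 0.125 0.169]
```

Candidates: for the frame, large one in brown rack at side (183,150) and small one at side (131,152); I pick the large one. For the blocks, four white ones are in the tray at side (345,245), with yellow (304,315) and green (353,327) lying loose. White ones sit in a crate far away. The tongue is at side (380,270).

Request:
{"fn": "jog_arm", "kwargs": {"rows": [0.0055,-0.037,0,0,0,4,0,0.0055,-0.037,0,0,0,4.3,0,0.0055,-0.037,0,0,0,0,0,0.0055,-0.037,0,0,0,0,0,0.0055,-0.037,0,0,0,0,0,0.0055,-0.037,0,0,0,0,0,0.0055,-0.037,0,0,0,0,0,0.0055,-0.037,0,0,0,0,0], "squeeze": 12}}

```text
time_s: 0.82
ee_pos: [0.5938, -0.2978, 0.2051]
eef_rot: [-2.328, 1.57, 2.529]
force: [0.5, -0.1, 0.8]
grip_width: 0.0942
```

Run:
```python
from station import ctrl
import cv2,numpy as np
o=ctrl.get_obs(); print(o["qpos"].round(3),o["ee_pos"].round(4),o["eef_rot"].round(3))
m=ctrl.camera_model("wrist"); p,d=ctrl.camera("wrist")
cv2.imwrite("pics/wrist1.png",p[:,:,::-1]); np.savez("pics/wrist1.npz",p=p,d=d,K=m["K"],T=m["extrinsics"])
from h import *
W,_=cloud("pics/wrist1.npz"); X=W.reshape(-1,3);c=p.reshape(-1,3).astype(int);x,y,z=X.T
# tongue: brown, above .08
m=(abs(z-.105)<.006)&(y<-.27)&(y>-.36)&(x>.56)&(x<.63)
Q=X[m];print(len(Q),Q.min(0),Q.max(0),cv2.minAreaRect((Q[:,:2]*1000).astype(np.float32)))
```

```text
[-0.52   0.563  1.151  0.     1.428 -0.665] [ 0.5938 -0.2978  0.2051] [-2.328  1.57   2.529]
688 [ 0.58192897 -0.31515058  0.10341869] [ 0.60308431 -0.27006646  0.1089818 ] ((592.6815185546875, -291.7691650390625), (15.42938232421875, 45.631771087646484), 7.993546962738037)
```

View pics/wrist1.png

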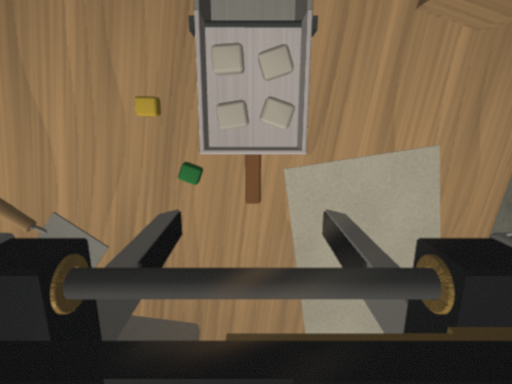

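Request:
{"fn": "jog_arm", "kwargs": {"rows": [0.001,-0.007,-0.0095,5.94,0.86,0,0,0.001,-0.007,-0.0095,5.94,0.86,0,0,0.001,-0.007,-0.0095,5.94,0.86,0,0,0.001,-0.007,-0.0095,5.94,0.86,0,0,0.001,-0.007,-0.0095,5.94,0.86,0,0,0,0,0,0,0,0,0]}}

```text
time_s: 1.37
ee_pos: [0.5967, -0.3332, 0.1504]
eef_rot: [-3.128, 1.033, 1.723]
force: [-0.0, -0.2, -2.6]
grip_width: 0.0938
```

```bash
cat > st.py <<'E'
from station import ctrl
import numpy as np
from scipy.spatial.transform import Rotation as R
o=ctrl.get_obs(); r=R.from_euler("xyz",o["eef_rot"]).as_matrix()
print(o["time_s"],"q",o["qpos"].round(3),"p",o["ee_pos"].round(4),"toolx",r[:,0].round(3),"jaw",r[:,1].round(3),"F",o["force"].round(1),"w",o["grip_width"].round(4))
g=o["ee_pos"]-.019*r[:,0]; print("grasp",g.round(4))
E
python3 st.py
```

```text
Traceback (most recent call last):
  File "st.py", line 5, in <module>
    print(o["time_s"],"q",o["qpos"].round(3),"p",o["ee_pos"].round(4),"toolx",r[:,0].round(3),"jaw",r[:,1].round(3),"F",o["force"].round(1),"w",o["grip_width"].round(4))
                                                                                                                                                ^^^^^^^^^^^^^^^^^^^^^
AttributeError: 'float' object has no attribute 'round'
```

```bash
sed -i 's/o\["grip_width"\].round(4)/round(o["grip_width"],4)/' st.py; python3 st.py
```

```text
1.3667 q [-0.698  0.916  0.78   0.359  1.849 -0.808] p [ 0.5967 -0.3332  0.1504] toolx [-0.078  0.506 -0.859] jaw [ 0.99   0.14  -0.007] F [-0.  -0.2 -2.6] w 0.0938
grasp [ 0.5982 -0.3428  0.1668]
```

Request:
{"fn": "jog_arm", "kwargs": {"rows": [0,0,0,0,0,0,0,0,0,0,0,0,0,0]}}

```text
time_s: 1.53
ee_pos: [0.5993, -0.3308, 0.1584]
eef_rot: [3.14, 1.049, 1.714]
force: [1.0, 0.6, 0.9]
grip_width: 0.094
```

```bash
python3 st.py
```

```text
1.5333 q [-0.691  0.901  0.784  0.355  1.843 -0.808] p [ 0.5993 -0.3308  0.1584] toolx [-0.071  0.493 -0.867] jaw [0.989 0.145 0.001] F [1.  0.6 0.9] w 0.094
grasp [ 0.6007 -0.3401  0.1748]
```

Request:
{"fn": "jog_arm", "kwargs": {"rows": [-0.0012,0.0073,-0.0132,0,0,0,0,-0.0012,0.0073,-0.0132,0,0,0,0,-0.0012,0.0073,-0.0132,0,0,0,0,-0.0012,0.0073,-0.0132,0,0,0,0,-0.0012,0.0073,-0.0132,0,0,0,0,-0.0012,0.0073,-0.0132,0,0,0,0,0,0,0,0,0,0,0,0,0,0,0,0,0,0]}}

```text
time_s: 2.2
ee_pos: [0.5924, -0.2865, 0.0807]
eef_rot: [3.138, 1.049, 1.714]
force: [0.5, -1.2, -0.7]
grip_width: 0.0941
```

```bash
python3 st.py
python3 - <<'E'
from station import ctrl
import cv2
p,d=ctrl.camera("side"); cv2.imwrite("pics/side2.png",cv2.resize(p[150:342,256:512,::-1],(800,600)))
E
```

```text
2.2 q [-0.651  0.882  1.     0.358  1.644 -0.841] p [ 0.5924 -0.2865  0.0807] toolx [-0.071  0.493 -0.867] jaw [0.989 0.146 0.002] F [ 0.5 -1.2 -0.7] w 0.0941
grasp [ 0.5937 -0.2959  0.0972]
```

View pics/side2.png

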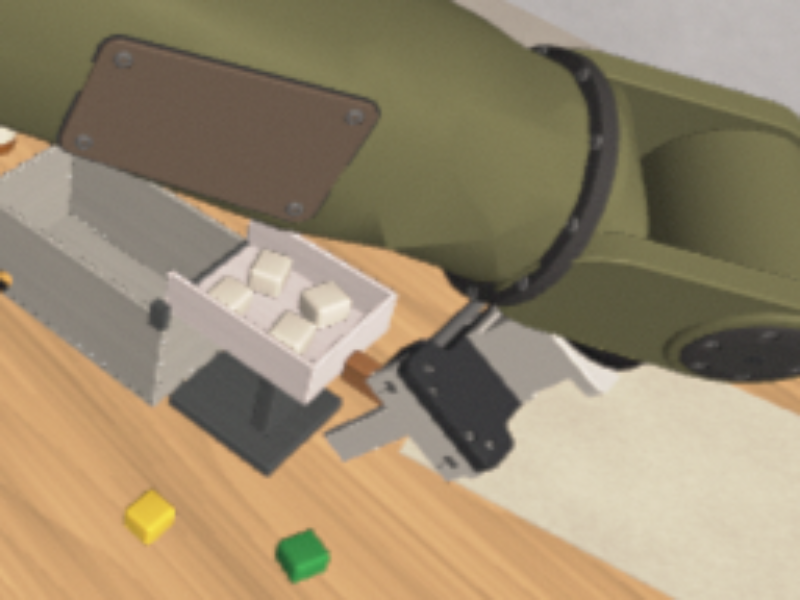

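Request:
{"fn": "jog_arm", "kwargs": {"rows": [0,0,0,0,0,0,1,0,0,0,0,0,0,1,0,0,0,0,0,0,1,0,0,0,0,0,0,1,0,0,0,0,0,0,1,0,0,0,0,0,0,1,0,0,0,0,0,0,1,0,0,0,0,0,0,1], "squeeze": 12}}

```text
time_s: 2.92
ee_pos: [0.5918, -0.2872, 0.0787]
eef_rot: [3.141, 1.047, 1.715]
force: [0.3, -0.4, 0.3]
grip_width: 0.0444
```

```bash
python3 st.py
python3 - <<'E'
import numpy as np
yt=np.array([-.142,.99]);h=np.array([.5719,-.1471])
prev=None
s0=29.5
for th in range(0,77,4):
    t=np.radians(th);s=np.radians(s0-th)
    a=-.151*np.cos(t)+.019*np.sin(s); zz=.096+.151*np.sin(t)-.019*np.cos(s)
    P=np.r_[h+a*yt,zz]
    if prev is not None: print(th,P.round(4),"d",(P-prev).round(4))
    else: print(P)
    prev=P
E
```

```text
2.9167 q [-0.653  0.885  0.999  0.358  1.644 -0.842] p [ 0.5918 -0.2872  0.0787] toolx [-0.072  0.495 -0.866] jaw [0.99  0.144 0.   ] F [ 0.3 -0.4  0.3] w 0.0444
grasp [ 0.5931 -0.2966  0.0952]
[ 0.59201344 -0.28732751  0.07946324]
4 [ 0.5921 -0.2881  0.0894] d [ 0.0001 -0.0008  0.0099]
8 [ 0.5921 -0.2882  0.0993] d [ 0.     -0.0001  0.01  ]
12 [ 0.5921 -0.2877  0.1093] d [-0.0001  0.0006  0.0099]
16 [ 0.5919 -0.2864  0.1191] d [-0.0002  0.0013  0.0099]
20 [ 0.5916 -0.2845  0.1289] d [-0.0003  0.0019  0.0098]
24 [ 0.5912 -0.2819  0.1385] d [-0.0004  0.0026  0.0096]
28 [ 0.5908 -0.2786  0.1479] d [-0.0005  0.0033  0.0094]
32 [ 0.5902 -0.2747  0.157 ] d [-0.0006  0.0039  0.0091]
36 [ 0.5896 -0.2702  0.1659] d [-0.0006  0.0045  0.0088]
40 [ 0.5888 -0.265   0.1744] d [-0.0007  0.0051  0.0085]
44 [ 0.588  -0.2593  0.1825] d [-0.0008  0.0057  0.0081]
48 [ 0.5871 -0.2531  0.1902] d [-0.0009  0.0062  0.0077]
52 [ 0.5861 -0.2463  0.1974] d [-0.001   0.0068  0.0072]
56 [ 0.5851 -0.2391  0.2042] d [-0.001   0.0072  0.0067]
60 [ 0.584  -0.2314  0.2104] d [-0.0011  0.0077  0.0062]
64 [ 0.5828 -0.2233  0.2161] d [-0.0012  0.0081  0.0057]
68 [ 0.5816 -0.2148  0.2211] d [-0.0012  0.0085  0.0051]
72 [ 0.5803 -0.206   0.2256] d [-0.0013  0.0088  0.0045]
76 [ 0.579  -0.1969  0.2294] d [-0.0013  0.0091  0.0038]
```

Fingers need more closing time.

Request:
{"fn": "jog_arm", "kwargs": {"rows": [0,0,0,0,0,0,1,0,0,0,0,0,0,1,0,0,0,0,0,0,1,0,0,0,0,0,0,1,0,0,0,0,0,0,1,0,0,0,0,0,0,1,0,0,0,0,0,0,1], "squeeze": 12}}

```text
time_s: 3.5
ee_pos: [0.593, -0.287, 0.079]
eef_rot: [3.135, 1.048, 1.709]
force: [10.1, 0.3, -1.1]
grip_width: 0.0161
```

```bash
python3 st.py
```

```text
3.5 q [-0.652  0.885  0.998  0.36   1.642 -0.842] p [ 0.593 -0.287  0.079] toolx [-0.069  0.494 -0.867] jaw [0.99  0.144 0.003] F [10.1  0.3 -1.1] w 0.0161
grasp [ 0.5943 -0.2964  0.0955]
```

Request:
{"fn": "jog_arm", "kwargs": {"rows": [0.001,0,0,0,0,0,1,0.0001,-0.0008,0.0099,-3.96,-0.57,0,1,0,-0.0001,0.01,-3.96,-0.57,0,1,-0.0001,0.0006,0.0099,-3.96,-0.57,0,1,-0.0002,0.0013,0.0099,-3.96,-0.57,0,1,-0.0003,0.0019,0.0098,-3.96,-0.57,0,1], "squeeze": 15}}

```text
time_s: 4.0
ee_pos: [0.5927, -0.2842, 0.1287]
eef_rot: [3.135, 1.4, 1.709]
force: [4.5, 3.3, -3.8]
grip_width: 0.0158
```

```bash
python3 st.py
```

```text
4.0 q [-0.557  0.667  1.174  0.133  1.412 -0.73 ] p [ 0.5927 -0.2842  0.1287] toolx [-0.023  0.169 -0.985] jaw [0.99  0.144 0.001] F [ 4.5  3.3 -3.8] w 0.0158
grasp [ 0.5931 -0.2874  0.1475]
```

Lifting well. Continue.

Request:
{"fn": "jog_arm", "kwargs": {"rows": [-0.0004,0.0026,0.0096,-3.96,-0.57,0,1,-0.0005,0.0033,0.0094,-3.96,-0.57,0,1,-0.0006,0.0039,0.0091,-3.96,-0.57,0,1,-0.0006,0.0045,0.0088,-3.96,-0.57,0,1,-0.0007,0.0051,0.0085,-3.96,-0.57,0,1,-0.0008,0.0057,0.0081,-3.96,-0.57,0,1]}}

```text
time_s: 4.5
ee_pos: [0.589, -0.259, 0.1825]
eef_rot: [0.003, 1.323, -1.423]
force: [3.6, 0.7, -4.2]
grip_width: 0.0158
```

```bash
python3 st.py
```

```text
4.5 q [-0.382  0.46   1.375 -0.23   1.188 -0.453] p [ 0.589  -0.259   0.1825] toolx [ 0.036 -0.243 -0.969] jaw [0.99  0.144 0.001] F [ 3.6  0.7 -4.2] w 0.0158
grasp [ 0.5883 -0.2544  0.2009]
```

Request:
{"fn": "jog_arm", "kwargs": {"rows": [-0.0009,0.0062,0.0077,-3.96,-0.57,0,1,-0.001,0.0068,0.0072,-3.96,-0.57,0,1,-0.001,0.0072,0.0067,-3.96,-0.57,0,1,-0.0011,0.0077,0.0062,-3.96,-0.57,0,1]}}

```text
time_s: 4.83
ee_pos: [0.5849, -0.2309, 0.2103]
eef_rot: [0.001, 1.043, -1.426]
force: [0.8, -0.1, -4.3]
grip_width: 0.0162
```

```bash
python3 st.py
```

```text
4.8333 q [-0.232  0.378  1.492 -0.545  1.124 -0.173] p [ 0.5849 -0.2309  0.2103] toolx [ 0.073 -0.498 -0.864] jaw [0.99  0.144 0.   ] F [ 0.8 -0.1 -4.3] w 0.0162
grasp [ 0.5835 -0.2215  0.2267]
```

Request:
{"fn": "jog_arm", "kwargs": {"rows": [-0.0012,0.0081,0.0057,-3.96,-0.57,0,1,-0.0012,0.0085,0.0051,-3.96,-0.57,0,1,-0.0013,0.0088,0.0045,-3.96,-0.57,0,1,0,0,0,0,0,0,1,0,0,0,0,0,0,1,0,0,0,0,0,0,1,0,0,0,0,0,0,1,0,0,0,0,0,0,1]}}

```text
time_s: 5.5
ee_pos: [0.5813, -0.2063, 0.225]
eef_rot: [-0.001, 0.838, -1.428]
force: [3.9, 1.0, 1.0]
grip_width: 0.016
```

```bash
python3 st.py
python3 - <<'E'
from station import ctrl
import cv2
p,d=ctrl.camera("side"); cv2.imwrite("pics/side3.png",cv2.resize(p[150:342,206:462,::-1],(800,600)))
p,d=ctrl.camera("scene"); cv2.imwrite("pics/scene3.png",cv2.resize(p[130:280,80:280,::-1],(800,600)))
E
```

```text
5.5 q [-0.115  0.358  1.564 -0.791  1.142  0.056] p [ 0.5813 -0.2063  0.225 ] toolx [ 0.095 -0.662 -0.744] jaw [ 0.99   0.143 -0.001] F [3.9 1.  1. ] w 0.016
grasp [ 0.5795 -0.1937  0.2391]
```

View pics/side3.png

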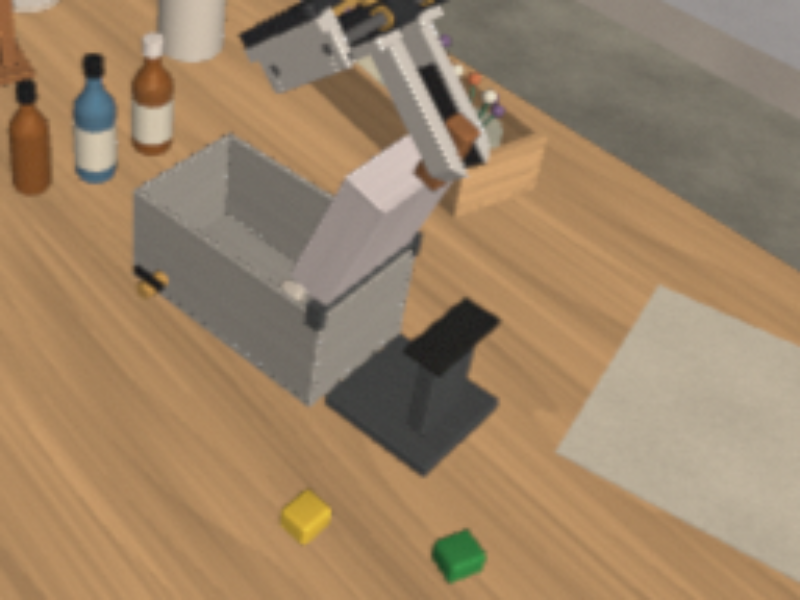

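View pics/scene3.png

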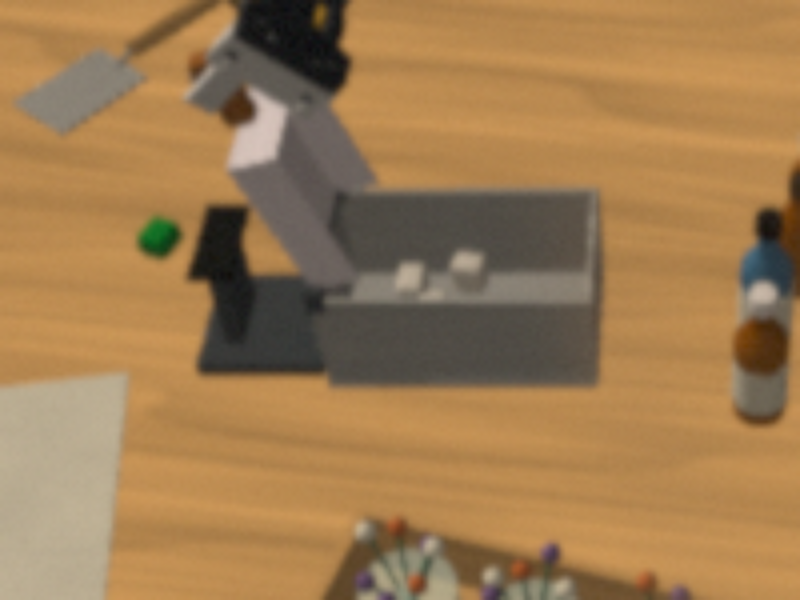

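Side: tray upright, one white block is visible near the hinge at crop (292,290). Scene: 2–3 blocks are in the tank. I'll tip a bit more and look again.

Request:
{"fn": "jog_arm", "kwargs": {"rows": [-0.0007,0.0045,0.0021,-1.98,-0.29,0,1,-0.0003,0.0018,0.0008,-0.9,-0.12,0,1,0,0,0,0,0,0,1,0,0,0,0,0,0,1,0,0,0,0,0,0,1,0,0,0,0,0,0,1]}}

```text
time_s: 6.1
ee_pos: [0.5803, -0.1998, 0.2278]
eef_rot: [-0.001, 0.788, -1.427]
force: [6.8, 0.6, 0.5]
grip_width: 0.0153
```

```bash
python3 st.py
python3 - <<'E'
from station import ctrl
import cv2,numpy as np
a,d=ctrl.camera("side")
b,d=ctrl.camera("scene")
A=cv2.resize(a[190:280,240:345,::-1],(400,343),interpolation=cv2.INTER_CUBIC);B=cv2.resize(b[160:235,130:235,::-1],(400,286),interpolation=cv2.INTER_CUBIC)
cv2.imwrite("pics/c5.png",np.hstack([A,np.vstack([B,np.zeros((57,400,3),np.uint8)])]))
E
```

```text
6.1 q [-0.086  0.359  1.579 -0.849  1.155  0.111] p [ 0.5803 -0.1998  0.2278] toolx [ 0.101 -0.698 -0.709] jaw [ 0.99   0.144 -0.001] F [6.8 0.6 0.5] w 0.0153
grasp [ 0.5784 -0.1865  0.2413]
```

View pics/c5.png

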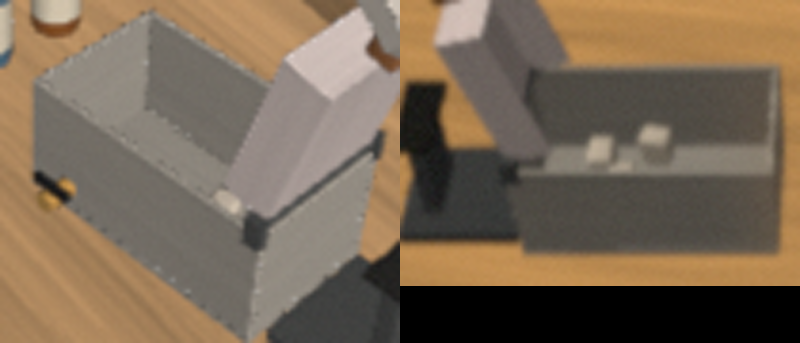

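```bash
cat > blk.py <<'E'
from station import ctrl
from h import *
import sys
tag=sys.argv[1]
yt=np.array([-.144,.9896]);xt=np.array([.9896,.144]);c0=np.array([.559,-.058])
for n in ("side","scene","wrist"):
    m=ctrl.camera_model(n);p,d=ctrl.camera(n)
    np.savez(f"pics/{n}{tag}.npz",p=p,d=d,K=m["K"],T=m["extrinsics"]); cv2.imwrite(f"pics/{n}{tag}.png",p[:,:,::-1])
    W,_=cloud(f"pics/{n}{tag}.npz")
    L=np.stack([(W[...,:2]-c0)@xt,(W[...,:2]-c0)@yt,W[...,2]-.09],-1)
    hsv=cv2.cvtColor(p,cv2.COLOR_RGB2HSV); lab=cv2.cvtColor(p,cv2.COLOR_RGB2LAB).astype(int)
    mask=(hsv[...,2]>135)&(lab[...,2]>129)&(abs(L[...,0])<.06)&(L[...,1]>-.11)&(L[...,1]<.1)&(L[...,2]>-.1)&(L[...,2]<.1)
    k,lb,st,ce=cv2.connectedComponentsWithStats(mask.astype(np.uint8),connectivity=4)
    for i in range(1,k):
        if st[i,4]>=6: print(n,st[i].tolist(),np.median(L[lb==i],0).round(3),p[lb==i].mean(0).round())
E
python3 blk.py 4
```

```text
side [249, 193, 98, 54, 1510] [-0.002 -0.013  0.   ] [150. 140. 133.]
side [286, 197, 5, 3, 7] [0.055 0.064 0.001] [148. 135. 121.]
side [291, 200, 5, 3, 7] [0.055 0.046 0.001] [147. 133. 117.]
side [296, 203, 8, 5, 12] [ 0.055  0.024 -0.   ] [150. 137. 122.]
side [304, 208, 7, 5, 11] [ 0.055 -0.002  0.   ] [143. 131. 117.]
side [255, 231, 84, 55, 908] [-0.016 -0.095 -0.053] [151. 137. 121.]
side [245, 236, 6, 5, 14] [-0.056  0.094 -0.09 ] [159. 125.  88.]
side [256, 237, 4, 4, 11] [-0.056  0.055 -0.064] [169. 130.  77.]
scene [174, 175, 27, 3, 29] [-0.052 -0.028 -0.   ] [143. 120.  92.]
scene [202, 177, 28, 1, 28] [-0.053  0.056 -0.001] [139. 119.  95.]
scene [193, 193, 7, 5, 32] [-0.035 -0.004 -0.058] [162. 150. 132.]
scene [170, 196, 16, 8, 70] [-0.032 -0.052 -0.064] [155. 144. 128.]
scene [215, 197, 18, 32, 71] [ 0.018  0.097 -0.091] [167. 125.  77.]
scene [203, 199, 14, 5, 40] [-0.037  0.03  -0.085] [137. 129. 117.]
scene [217, 199, 11, 6, 35] [-0.036  0.073 -0.085] [138. 128. 114.]
scene [185, 200, 8, 5, 25] [-0.033 -0.025 -0.084] [148. 139. 124.]
scene [157, 224, 57, 5, 88] [ 0.057 -0.044 -0.091] [173. 130.  80.]
wrist [175, 0, 3, 12, 21] [-0.054 -0.072  0.001] [146. 135. 118.]
wrist [312, 3, 19, 140, 1448] [ 0.043 -0.086  0.063] [142. 134. 128.]
wrist [173, 37, 2, 15, 16] [-0.048 -0.07   0.055] [142. 124. 106.]
wrist [169, 52, 4, 40, 44] [-0.048 -0.076  0.074] [146. 126. 107.]
wrist [167, 92, 2, 19, 20] [-0.048 -0.081  0.093] [144. 125. 105.]
wrist [336, 99, 1, 6, 6] [ 0.047 -0.081  0.093] [147. 140. 129.]
```

Run:
```python
from h import *
yt=np.array([-.144,.9896]);xt=np.array([.9896,.144]);c0=np.array([.559,-.058])
W,p=cloud("pics/side4.npz")
L=np.stack([(W[...,:2]-c0)@xt,(W[...,:2]-c0)@yt,W[...,2]-.09],-1)
for v in range(238,247):
    print(v,[tuple((L[v,u]*1000).round().astype(int))+(int(p[v,u,0]),) for u in range(296,304,2)])
```

```text
238 [(np.int64(31), np.int64(5), np.int64(-84), 137), (np.int64(34), np.int64(2), np.int64(-84), 123), (np.int64(-45), np.int64(-64), np.int64(16), 150), (np.int64(-44), np.int64(-68), np.int64(18), 149)]
239 [(np.int64(29), np.int64(4), np.int64(-86), 133), (np.int64(12), np.int64(-16), np.int64(-60), 133), (np.int64(-45), np.int64(-64), np.int64(13), 148), (np.int64(-46), np.int64(-70), np.int64(18), 149)]
240 [(np.int64(8), np.int64(-13), np.int64(-62), 142), (np.int64(10), np.int64(-17), np.int64(-61), 175), (np.int64(14), np.int64(-20), np.int64(-62), 159), (np.int64(-45), np.int64(-70), np.int64(14), 148)]
241 [(np.int64(4), np.int64(-16), np.int64(-61), 160), (np.int64(7), np.int64(-20), np.int64(-60), 179), (np.int64(10), np.int64(-23), np.int64(-60), 179), (np.int64(-47), np.int64(-71), np.int64(13), 155)]
242 [(np.int64(1), np.int64(-19), np.int64(-60), 151), (np.int64(5), np.int64(-22), np.int64(-61), 180), (np.int64(8), np.int64(-25), np.int64(-61), 184), (np.int64(13), np.int64(-28), np.int64(-62), 179)]
243 [(np.int64(-51), np.int64(-59), np.int64(1), 141), (np.int64(1), np.int64(-25), np.int64(-60), 181), (np.int64(6), np.int64(-27), np.int64(-61), 189), (np.int64(11), np.int64(-30), np.int64(-62), 199)]
244 [(np.int64(-52), np.int64(-60), np.int64(-1), 132), (np.int64(-49), np.int64(-64), np.int64(0), 159), (np.int64(5), np.int64(-28), np.int64(-63), 194), (np.int64(10), np.int64(-31), np.int64(-65), 190)]
245 [(np.int64(-51), np.int64(-60), np.int64(-4), 118), (np.int64(-51), np.int64(-65), np.int64(-1), 141), (np.int64(-48), np.int64(-68), np.int64(0), 177), (np.int64(10), np.int64(-31), np.int64(-68), 173)]
246 [(np.int64(-53), np.int64(-61), np.int64(-5), 110), (np.int64(-53), np.int64(-67), np.int64(-2), 119), (np.int64(-51), np.int64(-71), np.int64(1), 141), (np.int64(11), np.int64(-31), np.int64(-72), 141)]
```

View pics/wrist4.png

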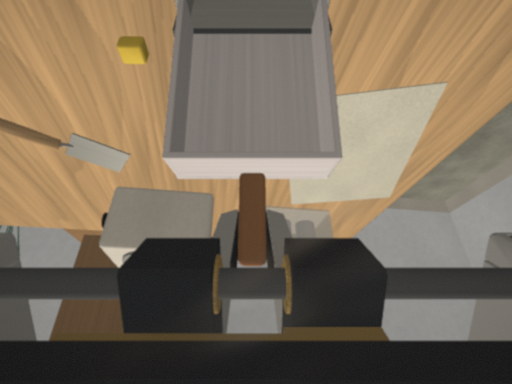

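The wrist view shows the tray floor empty (256,95), so every block is in the tank. Lowering by retracing the arc.

Request:
{"fn": "jog_arm", "kwargs": {"rows": [0.001,-0.0063,-0.0029,2.88,0.41,0,1,0.0013,-0.0088,-0.0045,3.96,0.57,0,1,0.0012,-0.0085,-0.0051,3.96,0.57,0,1,0.0012,-0.0081,-0.0057,3.96,0.57,0,1,0.0011,-0.0077,-0.0062,3.96,0.57,0,1,0.001,-0.0072,-0.0067,3.96,0.57,0,1,0.001,-0.0068,-0.0072,3.96,0.57,0,1,0.0009,-0.0062,-0.0077,3.96,0.57,0,1]}}

```text
time_s: 7.02
ee_pos: [0.589, -0.2594, 0.1815]
eef_rot: [0.005, 1.331, -1.421]
force: [4.3, 3.9, -2.4]
grip_width: 0.016
```

Request:
{"fn": "jog_arm", "kwargs": {"rows": [0.0008,-0.0057,-0.0081,3.96,0.57,0,1,0.0007,-0.0051,-0.0085,3.96,0.57,0,1,0.0006,-0.0045,-0.0088,3.96,0.57,0,1,0.0006,-0.0039,-0.0091,3.96,0.57,0,1,0.0005,-0.0033,-0.0094,3.96,0.57,0,1,0.0004,-0.0026,-0.0096,3.96,0.57,0,1]}}

```text
time_s: 7.52
ee_pos: [0.5927, -0.2842, 0.1279]
eef_rot: [3.129, 1.391, 1.703]
force: [6.4, 5.3, -1.1]
grip_width: 0.0159
```

```bash
python3 st.py
```

```text
7.5167 q [-0.56   0.671  1.171  0.14   1.417 -0.734] p [ 0.5927 -0.2842  0.1279] toolx [-0.024  0.178 -0.984] jaw [0.99  0.144 0.002] F [ 6.4  5.3 -1.1] w 0.0159
grasp [ 0.5931 -0.2875  0.1466]
```

Request:
{"fn": "jog_arm", "kwargs": {"rows": [0.0003,-0.0019,-0.0098,3.96,0.57,0,1,0.0002,-0.0013,-0.0099,3.96,0.57,0,1,0.0001,-0.0006,-0.0099,3.96,0.57,0,1,0,0.0001,-0.01,3.96,0.57,0,1,-0.0001,0.0007,-0.0093,3.6,0.5,0,1,0,0,0,0,0,0,1,0,0,0,0,0,0,1]}}

```text
time_s: 8.1
ee_pos: [0.5931, -0.2872, 0.0782]
eef_rot: [3.137, 1.05, 1.71]
force: [6.8, 3.0, -1.2]
grip_width: 0.016
```

```bash
python3 st.py
```

```text
8.1 q [-0.652  0.885  0.999  0.358  1.64  -0.841] p [ 0.5931 -0.2872  0.0782] toolx [-0.069  0.493 -0.867] jaw [0.99  0.143 0.002] F [ 6.8  3.  -1.2] w 0.016
grasp [ 0.5944 -0.2965  0.0947]
```

Tray down. Open, then retreat.

Request:
{"fn": "jog_arm", "kwargs": {"rows": [0,0,0,0,0,0,0,0,0,0,0,0,0,0,0,0,0,0,0,0,0,0,0,0,0,0,0,0,0,0,0,0,0,0,0,0,0,0,0,0,0,0,0,0,0,0,0,0,0]}}

```text
time_s: 8.68
ee_pos: [0.5927, -0.2873, 0.0794]
eef_rot: [3.14, 1.053, 1.714]
force: [-0.2, -0.2, -0.2]
grip_width: 0.0594
```

Request:
{"fn": "jog_arm", "kwargs": {"rows": [0.0012,-0.0073,0.0132,0,0,0,0,0.0012,-0.0073,0.0132,0,0,0,0,0.0012,-0.0073,0.0132,0,0,0,0,0.0012,-0.0073,0.0132,0,0,0,0,0.0012,-0.0073,0.0132,0,0,0,0,0.0012,-0.0073,0.0132,0,0,0,0,0,0,0.04,0,0,0,0,0,0,0.04,0,0,0,0]}}

```text
time_s: 9.35
ee_pos: [0.5994, -0.3311, 0.2383]
eef_rot: [-3.138, 1.051, 1.718]
force: [0.6, 0.5, 0.7]
grip_width: 0.0942
```

```bash
python3 st.py;python3 blk.py 5|grep scene
python3 - <<'E'
import cv2
a=cv2.imread("pics/scene5.png");cv2.imwrite("pics/c6.png",cv2.resize(a[130:280,80:280],(800,600)))
E
```

```text
9.35 q [-0.691  0.869  0.659  0.372  1.989 -0.747] p [ 0.5994 -0.3311  0.2383] toolx [-0.073  0.491 -0.868] jaw [ 0.99   0.144 -0.002] F [0.6 0.5 0.7] w 0.0942
grasp [ 0.6007 -0.3405  0.2548]
scene [155, 169, 8, 1, 8] [-0.045 -0.099  0.038] [149. 123.  99.]
scene [150, 177, 13, 18, 105] [-0.01  -0.101  0.008] [168. 154. 147.]
scene [168, 177, 20, 1, 20] [-0.053 -0.053 -0.001] [139. 115.  88.]
scene [193, 193, 7, 5, 29] [-0.035 -0.004 -0.058] [157. 145. 127.]
scene [178, 196, 7, 7, 41] [-0.025 -0.046 -0.062] [159. 147. 129.]
scene [227, 197, 6, 31, 55] [ 0.007  0.097 -0.09 ] [160. 120.  73.]
scene [185, 202, 6, 3, 15] [-0.008 -0.027 -0.062] [148. 137. 122.]
scene [157, 224, 69, 5, 99] [ 0.057 -0.029 -0.091] [165. 124.  76.]
```

View pics/c6.png

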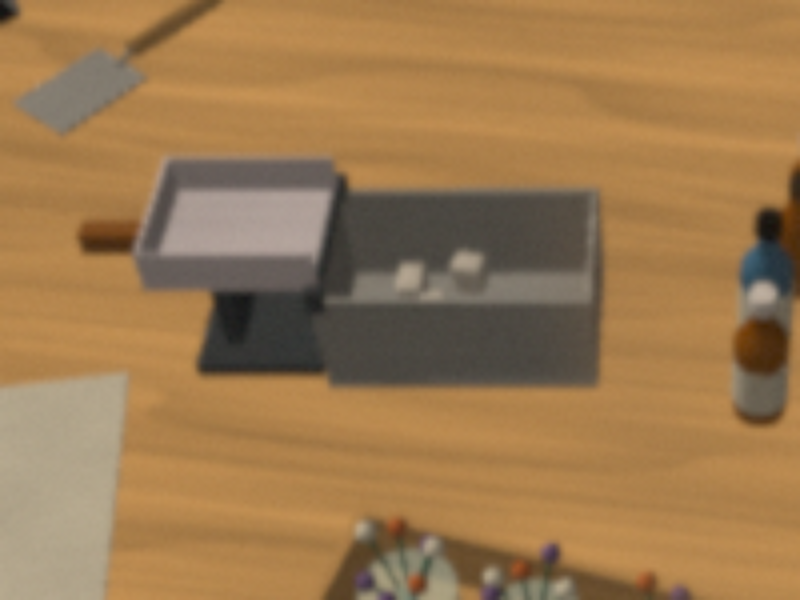

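Scene: tray empty and level (crop 240,220), and blocks on the tank floor (crop 410,275 and 467,262). Next I'll go above the tank for a rim measurement.

Request:
{"fn": "jog_arm", "kwargs": {"rows": [-0.006,0.037,0.008,-5.9,-0.86,0,0,-0.006,0.037,0.008,-5.9,-0.86,0,0,-0.006,0.037,0.008,-5.9,-0.86,0,0,-0.006,0.037,0.008,-5.9,-0.86,0,0,-0.006,0.037,0.008,-5.9,-0.86,0,0,-0.006,0.037,0,0,0,0,0,-0.006,0.037,0,0,0,0,0,0,0.03,0,0,0,0,0]}}

```text
time_s: 10.17
ee_pos: [0.5591, -0.049, 0.2763]
eef_rot: [-3.129, 1.546, 1.729]
force: [0.1, -0.9, -0.0]
grip_width: 0.0941
```

Request:
{"fn": "jog_arm", "kwargs": {"rows": [0,0,0,0,0,0,0,0,0,0,0,0,0,0]}}

```text
time_s: 10.33
ee_pos: [0.5602, -0.0505, 0.276]
eef_rot: [-3.113, 1.546, 1.745]
force: [-0.2, 1.3, -0.6]
grip_width: 0.094
```

```bash
python3 st.py;python3 blk.py 6|grep wrist
python3 - <<'E'
from h import *
W,p=cloud("pics/wrist6.npz");X=W.reshape(-1,3);X=X[np.isfinite(X[:,0])]
yt=np.array([-.144,.9896]);xt=np.array([.9896,.144]);c0=np.array([.559,-.058])
L=np.c_[(X[:,:2]-c0)@xt,(X[:,:2]-c0)@yt,X[:,2]-.09]
R_=L[(abs(L[:,2])<.004)]
for s in (-1,1):
    q=R_[(abs(R_[:,0]-s*.0525)<.012)&(abs(R_[:,1])<.08)]; f=np.polyfit(q[:,1],q[:,0],1); print("long",s,len(q),f, np.percentile(q[:,0]-f[0]*q[:,1],[2,50,98]).round(4))
for s in (1,):
    q=R_[(abs(R_[:,1]-s*.0925)<.012)&(abs(R_[:,0])<.045)]; f=np.polyfit(q[:,0],q[:,1],1); print("end",len(q),f,np.percentile(q[:,1]-f[0]*q[:,0],[2,50,98]).round(4), np.median(q[:,2]))
E
```

```text
10.3333 q [-0.166  0.29   1.372  0.024  1.489 -0.315] p [ 0.5602 -0.0505  0.276 ] toolx [-0.004  0.025 -1.   ] jaw [ 0.989  0.146 -0.001] F [-0.2  1.3 -0.6] w 0.094
grasp [ 0.5603 -0.051   0.295 ]
wrist [207, 109, 2, 19, 26] [-0.055  0.081  0.001] [142. 128. 110.]
wrist [208, 142, 2, 8, 12] [-0.055  0.046  0.001] [139. 130. 114.]
wrist [220, 169, 12, 15, 161] [-0.039 -0.004 -0.056] [163. 156. 140.]
wrist [209, 171, 2, 19, 27] [-0.055  0.002  0.001] [144. 130. 110.]
wrist [242, 182, 19, 15, 191] [-0.    -0.025 -0.06 ] [164. 156. 140.]
wrist [265, 189, 17, 15, 161] [ 0.034 -0.036 -0.056] [163. 155. 139.]
wrist [225, 197, 18, 11, 183] [-0.028 -0.046 -0.061] [164. 156. 141.]
wrist [210, 203, 2, 18, 24] [-0.055 -0.042  0.001] [143. 128. 108.]
wrist [211, 233, 2, 6, 9] [-0.055 -0.078  0.001] [139. 129. 113.]
wrist [219, 249, 65, 13, 725] [-0.    -0.102  0.009] [166. 157. 150.]
wrist [213, 256, 3, 11, 29] [-0.046 -0.096  0.039] [158. 148. 140.]
wrist [286, 256, 3, 11, 32] [ 0.045 -0.096  0.039] [156. 147. 139.]
long -1 508 [ 0.00021432 -0.05279273] [-0.0555 -0.0528 -0.0506]
long 1 502 [0.00078093 0.05146805] [0.0492 0.0515 0.0542]
end 288 [-0.00115153  0.09173952] [0.0899 0.0917 0.0936] 0.0010174012235592
```

View pics/wrist6.png

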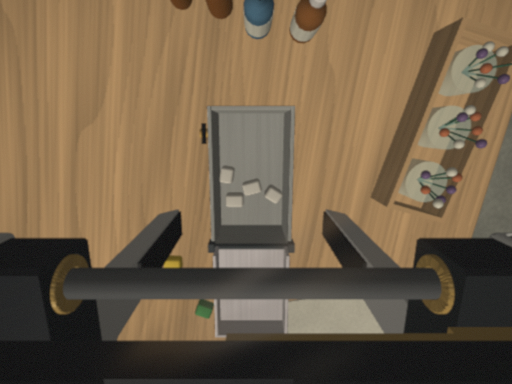

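All four blocks in the tank: wrist (226,176), (251,189), (273,196), (234,202). Refined mouth centre ≈ (0.558, −0.059), yaw 8.3°. Next I'll go above the frame.

Request:
{"fn": "jog_arm", "kwargs": {"rows": [0,0.005,0.004,-1.4,-0.2,0,0,-0.0068,0.0373,0.001,0,0,6.4,0,-0.0068,0.0373,0.001,0,0,6.4,0,-0.0068,0.0373,0.001,0,0,6.4,0,-0.0068,0.0373,0.001,0,0,6.4,0,-0.0068,0.0373,0.001,0,0,6.4,0,-0.0068,0.0373,0.001,0,0,6.4,0]}}

```text
time_s: 11.07
ee_pos: [0.5194, 0.1782, 0.2871]
eef_rot: [0.136, 1.57, -0.616]
force: [0.9, 0.2, 0.4]
grip_width: 0.0939
```

Request:
{"fn": "jog_arm", "kwargs": {"rows": [-0.0068,0.0373,0.001,0,0,6.4,0,-0.0068,0.0373,0.001,0,0,6.4,0,-0.0068,0.0373,0.001,0,0,6.4,0,-0.0068,0.0373,0.001,0,0,6.4,0,-0.0068,0.0373,0.001,0,0,6.4,0,0,0,0,0,0,0,0,0,0,0,0,0,0,0]}}

```text
time_s: 11.65
ee_pos: [0.4854, 0.3646, 0.2913]
eef_rot: [-1.347, 1.57, -1.544]
force: [0.2, -0.1, -0.1]
grip_width: 0.094
```

```bash
python3 st.py;python3 blk.py 7 >/dev/null
python3 - <<'E'
from h import *
for n in ("wrist","side","scene"):
    W,p=cloud(f"pics/{n}7.npz");X=W.reshape(-1,3);x,y,z=X.T
    b=(x>.38)&(x<.6)&(y>.31)&(y<.43)
    for nm,lo,hi in (("top",.153,.168),("bar",.102,.115)):
        m=b&(z>lo)&(z<hi);Q=X[m]
        if len(Q)>20:
            print(n,nm,len(Q),cv2.minAreaRect((Q[:,:2]*1000).astype(np.float32)),np.median(Q[:,2]).round(4))
E
```

```text
11.65 q [ 5.840e-01  3.860e-01  1.210e+00 -1.000e-03  1.546e+00 -7.900e-01] p [0.4854 0.3646 0.2913] toolx [ 0.    -0.001 -1.   ] jaw [ 0.196  0.981 -0.001] F [ 0.2 -0.1 -0.1] w 0.094
grasp [0.4854 0.3646 0.3103]
wrist top 690 ((481.5003662109375, 365.9164733886719), (17.257238388061523, 49.55252456665039), 78.95762634277344) 0.1598
wrist bar 1199 ((481.67523193359375, 365.4143981933594), (31.249462127685547, 166.0754852294922), 78.76466369628906) 0.1097
side top 79 ((482.9714660644531, 363.66925048828125), (22.433870315551758, 49.19004821777344), 71.68067169189453) 0.158
side bar 266 ((483.0240173339844, 365.8918151855469), (35.9123649597168, 165.8285369873047), 77.84976196289062) 0.108
scene top 93 ((484.75140380859375, 366.3199157714844), (17.71847152709961, 50.30073165893555), 79.19610595703125) 0.1586
scene bar 159 ((485.241943359375, 366.5612487792969), (31.942148208618164, 170.55029296875), 79.0374526977539) 0.108
```

View pics/wrist7.png

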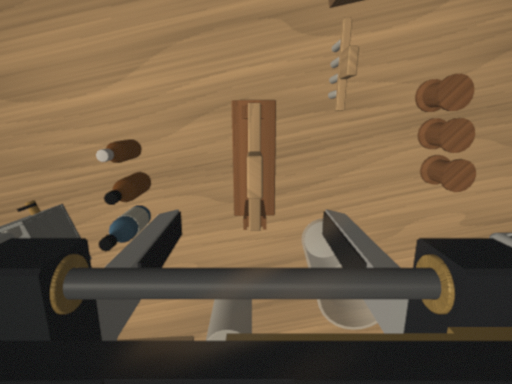

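Wrist view: the large frame sits in its rack at (254,165), the smaller look-alike at (346,65). The fingers straddle the handle with nothing in the way, so I'll descend.

Request:
{"fn": "jog_arm", "kwargs": {"rows": [-0.0024,0.0014,-0.03,0,0,0,0,0,0,-0.03,0,0,0,0,0,0,-0.03,0,0,0,0,0,0,-0.03,0,0,0,0,0,0,-0.025,0,0,0,0,0,0,-0.02,0,0,0,0,0,0,-0.01,0,0,0,0,0,0,0,0,0,0,0]}}

```text
time_s: 12.47
ee_pos: [0.4832, 0.3635, 0.1151]
eef_rot: [-2.408, 1.568, -2.608]
force: [0.0, -0.5, -0.4]
grip_width: 0.094
```

Request:
{"fn": "jog_arm", "kwargs": {"rows": [0,0,0,0,0,0,1,0,0,0,0,0,0,1,0,0,0,0,0,0,1,0,0,0,0,0,0,1,0,0,0,0,0,0,1,0,0,0,0,0,0,1,0,0,0,0,0,0,1,0,0,0,0,0,0,1], "squeeze": 20}}

```text
time_s: 13.13
ee_pos: [0.4834, 0.3649, 0.1169]
eef_rot: [1.798, 1.57, 1.6]
force: [0.8, -0.1, -0.1]
grip_width: 0.0445
```

Request:
{"fn": "jog_arm", "kwargs": {"rows": [0,0,0,0,0,0,1,0,0,0,0,0,0,1,0,0,0,0,0,0,1,0,0,0,0,0,0,1,0,0,0,0,0,0,1,0,0,0,0,0,0,1,0,0,0,0,0,0,1]}}

```text
time_s: 13.72
ee_pos: [0.4834, 0.365, 0.1168]
eef_rot: [1.814, 1.57, 1.615]
force: [-0.3, 1.0, 0.3]
grip_width: 0.018
```

```bash
python3 st.py
```

```text
13.7167 q [ 5.860e-01  5.040e-01  1.450e+00  1.000e-03  1.187e+00 -7.870e-01] p [0.4834 0.365  0.1168] toolx [-0.     0.001 -1.   ] jaw [0.197 0.98  0.001] F [-0.3  1.   0.3] w 0.018
grasp [0.4834 0.3649 0.1358]
```

Gripped (18 mm). Raise the squeeze to 35 N and lift straight up.

Request:
{"fn": "jog_arm", "kwargs": {"rows": [0,0,0,0,0,0,1,0,0,0,0,0,0,1,0,0,0.006,0,0,0,1,0,0,0.01,0,0,0,1,0,0,0.02,0,0,0,1,0,0,0.025,0,0,0,1,0,0,0.025,0,0,0,1,0,0,0.025,0,0,0,1], "squeeze": 35}}

```text
time_s: 14.38
ee_pos: [0.4832, 0.3647, 0.2299]
eef_rot: [1.402, 1.57, 1.204]
force: [0.6, 0.3, -2.3]
grip_width: 0.0173
```

Request:
{"fn": "jog_arm", "kwargs": {"rows": [0,0,0.025,0,0,0,1,0,0,0.025,0,0,0,1,0,0,0.01,0,0,0,1,0,0,0,0,0,0,1,0,0,0,0,0,0,1]}}

```text
time_s: 14.8
ee_pos: [0.4833, 0.3648, 0.2872]
eef_rot: [3.054, 1.57, 2.855]
force: [-0.2, 0.1, -3.2]
grip_width: 0.0178
```

```bash
python3 st.py
python3 - <<'E'
from station import ctrl
import cv2
p,d=ctrl.camera("side"); cv2.imwrite("pics/side8.png",cv2.resize(p[40:232,90:346,::-1],(800,600)))
E
```

```text
14.8 q [ 0.586  0.383  1.223  0.     1.536 -0.786] p [0.4833 0.3648 0.2872] toolx [-0.  0. -1.] jaw [0.197 0.98  0.   ] F [-0.2  0.1 -3.2] w 0.0178
grasp [0.4833 0.3648 0.3062]
```

View pics/side8.png

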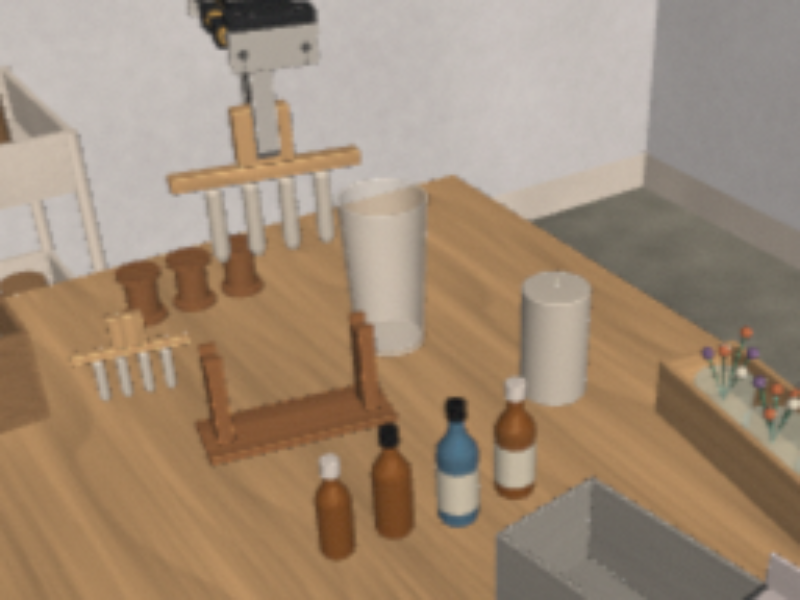

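Frame held level and clear of the rack; bystanders are untouched. Carry.

Request:
{"fn": "jog_arm", "kwargs": {"rows": [0.0027,-0.015,0,0,0,-2.5,1,0.0054,-0.0302,0,0,0,-5,1,0.0054,-0.0302,0,0,0,-5,1,0.0054,-0.0302,0,0,0,-5,1,0.0054,-0.0302,0,0,0,-5,1,0.0054,-0.0302,0,0,0,-5,1,0.0054,-0.0302,0,0,0,-5,1,0.0054,-0.0302,0,0,0,-5,1]}}

```text
time_s: 15.52
ee_pos: [0.5234, 0.1363, 0.2864]
eef_rot: [-2.213, 1.569, -3.072]
force: [-0.4, 0.1, -1.7]
grip_width: 0.018
```

Request:
{"fn": "jog_arm", "kwargs": {"rows": [0.0054,-0.0302,0,0,0,-5,1,0.0054,-0.0302,0,0,0,-5,1,0.0054,-0.0302,0,0,0,-5,1,0.0054,-0.0302,0,0,0,-5,1,0.0054,-0.0302,0,0,0,-5,1,0.0054,-0.0302,0,0,0,-5,1,0.0054,-0.0302,0,0,0,-5,1,0.0027,-0.015,0,0,0,-2.8,1]}}

```text
time_s: 16.18
ee_pos: [0.5638, -0.0913, 0.2862]
eef_rot: [-1.686, 1.569, 3.076]
force: [-0.4, 0.5, -1.0]
grip_width: 0.0179
```

Request:
{"fn": "jog_arm", "kwargs": {"rows": [0,0,0,0,0,0,1,0,0,0,0,0,0,1]}}

```text
time_s: 16.35
ee_pos: [0.5639, -0.0882, 0.2868]
eef_rot: [-2.137, 1.569, 2.633]
force: [-0.3, 0.3, -0.8]
grip_width: 0.0178
```

```bash
python3 st.py
```

```text
16.35 q [-0.22   0.301  1.332  0.     1.51  -0.277] p [ 0.5639 -0.0882  0.2868] toolx [-0.001  0.001 -1.   ] jaw [ 0.998  0.057 -0.001] F [-0.3  0.3 -0.8] w 0.0178
grasp [ 0.564  -0.0883  0.3058]
```

Request:
{"fn": "jog_arm", "kwargs": {"rows": [-0.0027,0.0147,0,0,0,2.5,1,-0.0028,0.0146,0,0,0,2.5,1,0,0,-0.02,0,0,0,1,0,0,-0.02,0,0,0,1,0,0,-0.018,0,0,0,1,0,0,-0.01,0,0,0,1,0,0,0,0,0,0,1,0,0,0,0,0,0,1]}}

```text
time_s: 17.02
ee_pos: [0.5589, -0.0575, 0.2204]
eef_rot: [1.896, 1.57, 0.473]
force: [-0.6, 0.4, -1.6]
grip_width: 0.0177
```

```bash
python3 st.py; python3 blk.py 9 >/dev/null
python3 - <<'E'
from h import *
for n in ("side","scene"):
    W,p=cloud(f"pics/{n}9.npz");X=W.reshape(-1,3);x,y,z=X.T
    g=(abs(x-.558)<.07)&(abs(y+.059)<.13)&(z>.105)&(z<.3)
    hsv=cv2.cvtColor(p,cv2.COLOR_RGB2HSV).reshape(-1,3)
    wood=g&(hsv[:,0]>8)&(hsv[:,0]<25)&(hsv[:,1]>80)&(hsv[:,2]>80)
    Q=X[wood]; print(n,len(Q),Q.min(0).round(3),Q.max(0).round(3),cv2.minAreaRect((Q[:,:2]*1000).astype(np.float32)))
    c=g&(z<.19)&~wood&(hsv[:,1]<60)&(hsv[:,2]>110)&(abs(y+.055)<.06);Q=X[c]; print(" candles",len(Q),np.percentile(Q,[2,50,98],0).round(3).tolist())
    cv2.imwrite(f"pics/{n}9c.png",cv2.resize((p[120:270,180:380] if n=="side" else p[80:230,90:290])[:,:,::-1],(800,600)))
E
```

```text
17.0167 q [-0.168  0.315  1.466  0.     1.36  -0.316] p [ 0.5589 -0.0575  0.2204] toolx [ 0.001  0.    -1.   ] jaw [0.989 0.147 0.001] F [-0.6  0.4 -1.6] w 0.0177
grasp [ 0.5589 -0.0575  0.2394]
side 796 [ 0.538 -0.142  0.144] [0.579 0.027 0.264] ((558.4068603515625, -57.644752502441406), (20.46294403076172, 169.60679626464844), 9.18486213684082)
 candles 513 [[0.545, -0.112, 0.131], [0.556, -0.071, 0.161], [0.568, -0.009, 0.189]]
scene 672 [ 0.524 -0.187  0.114] [0.583 0.027 0.266] ((559.721923828125, -81.515625), (215.3592987060547, 55.45200729370117), 84.15292358398438)
 candles 20 [[0.559, -0.105, 0.142], [0.563, -0.043, 0.174], [0.574, -0.011, 0.19]]
```

View pics/side9c.png

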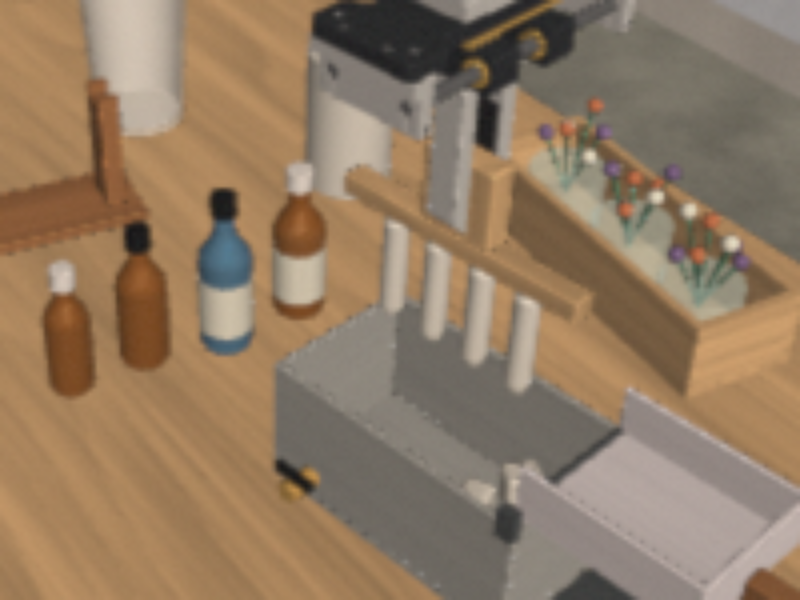

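View pics/scene9c.png

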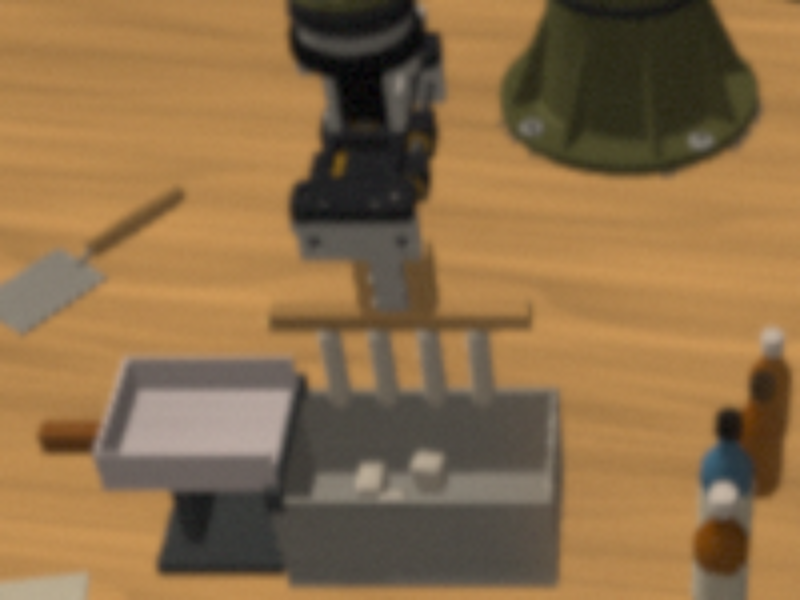

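Centred, bar along the tank, tray down, four bottles standing. Final lowering of 23.5 mm.

Request:
{"fn": "jog_arm", "kwargs": {"rows": [0,-0.001,-0.008,0,0,0,1,0,0,-0.008,0,0,0,1,0,0,-0.005,0,0,0,1,0,0,-0.002,0,0,0,1,0,0,0,0,0,0,1,0,0,0,0,0,0,1,0,0,0,0,0,0,1,0,0,0,0,0,0,1]}}

```text
time_s: 17.83
ee_pos: [0.559, -0.0596, 0.1971]
eef_rot: [1.568, 1.57, 0.142]
force: [0.6, 0.1, -1.1]
grip_width: 0.0178
```

```bash
python3 st.py; python3 blk.py 10 >/dev/null
python3 - <<'E'
from h import *
for n in ("side","scene"):
    W,p=cloud(f"pics/{n}10.npz");X=W.reshape(-1,3);x,y,z=X.T
    g=(abs(x-.558)<.03)&(abs(y+.059)<.1)&(z>.15)&(z<.3)
    hsv=cv2.cvtColor(p,cv2.COLOR_RGB2HSV).reshape(-1,3)
    wood=g&(hsv[:,0]>8)&(hsv[:,0]<25)&(hsv[:,1]>80)&(hsv[:,2]>80)
    Q=X[wood]; b=Q[Q[:,2]<.195]; print(n,len(Q),"top",np.percentile(Q[:,2],98).round(3),"bar z",np.percentile(b[:,2],[2,50,98]).round(3),cv2.minAreaRect((b[:,:2]*1000).astype(np.float32)))
    f=np.polyfit(b[:,1],b[:,2],1);print(" slope along bar",f[0].round(3))
    c=(abs(x-.558)<.02)&(abs(y+.06)<.07)&(z<.17)&(z>.095)&(hsv[:,2]>120)&(hsv[:,1]<60);print(" candle z min",np.percentile(z[c],[0,1,5]).round(4),c.sum())
cv2.imwrite("pics/f.png",cv2.resize(cv2.imread("pics/side10.png")[120:270,180:380],(800,600)))
E
```

```text
17.8333 q [-0.172  0.333  1.497  0.     1.311 -0.317] p [ 0.559  -0.0596  0.1971] toolx [ 0.001  0.    -1.   ] jaw [0.989 0.145 0.001] F [ 0.6  0.1 -1.1] w 0.0178
grasp [ 0.559  -0.0596  0.2161]
side 773 top 0.24 bar z [0.176 0.188 0.194] ((559.0148315429688, -60.015419006347656), (18.853553771972656, 167.4392852783203), 7.890674114227295)
 slope along bar 0.0
 candle z min [0.1048 0.1063 0.1117] 516
scene 620 top 0.234 bar z [0.155 0.187 0.193] ((559.6246948242188, -58.28849792480469), (22.104982376098633, 167.54380798339844), 7.983421802520752)
 slope along bar 0.004
 candle z min [0.1444 0.1444 0.1444] 5
```

View pics/f.png

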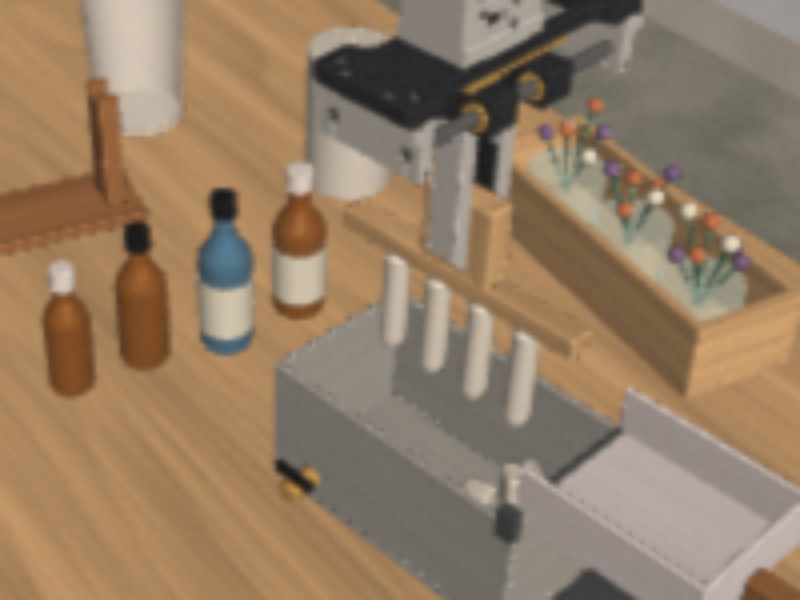

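Tips are at z ≈ 0.105 (15 mm above the rim), the bar is level and centred within about 1 mm. Handing in.

```bash
python3 -c "
from station import ctrl
print(ctrl.hand_in())"
```

```text
the job is handed in; nothing more can be done
None
```

I tipped the tray by its tongue to about 75°, lowered it again and let go. I then lifted the larger frame by its handle, carried it over the bottles with the tips about 195 mm above the table, and handed in with it still gripped over the tank. I got no verdict back.

- **Blocks and tray:** all four blocks were counted on the tank floor, and the tray looked empty and level.
- **Frame position:** the bar centre was within 1–2 mm of the mouth centre and about 0.3° off the tank's long side. It was level along its length, with the tips about 15 mm above the rim.
- **Grip:** the fingers were open 17.8 mm on the handle at 35 N. The only outside force reading was about 1 N, in line with the frame's weight.
- **Bystanders:** in the last side view the four bottles, the pillar and the vase were standing with no visible shift. I judged this by eye, not by measurement.
- **Disagreements:** the side and scene views differed by up to about 2 mm on the handle's position. The scene camera saw too little of the candles to give a tip height, so that figure rests on the side view and the arm's own position. The carry first overshot by about 30 mm because I sent one move too many; I corrected it while still high above the tank.

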